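# Unstack the heating blocks and the sample tube

## Task

Set up the bench for the next practical: take the stack apart from the top, one piece at a time. Lay the steel tube across both notches of the green cradle, centred, then set each coloured block down flat inside the rim of the heater of its own colour, its length along the heater's. Put each piece straight in its place without dropping or tipping it, and leave the beaker and the jar where they stand.

Things in the scene. Friction and masses are not known exactly. Their poses are not given: they have to be found in the camera images.
- tube_mid (a point): Loose bright steel sample tube with black end caps, a cylinder of 24 mm diameter and 110 mm length, about 0.13 kg, at the top of the stack. The point is its centre, on its axis; its y axis runs along the tube. At the start it lies lengthwise in the shallow V of the yellow block, its axis 56.9 mm above that block's underside.
- yellow_mid (a point): Loose yellow metal block with an aluminium ridge on top, about 0.2 kg, third from the bench, under the tube. Main part 40 mm (x) by 64 mm (y), 34 mm high; the ridge along its middle is 18 mm wide, 64 mm long and rises to 48 mm above the underside, with the shallow V in its top, so there is an 11 mm wide flat shoulder on each side. The point is the centre of the main part, 17 mm above its underside. Axes: z up, y along its length.
- blue_mid (a point): Loose blue metal block with small dark wells in its top, 50 mm (x) by 90 mm (y), 40 mm high, about 0.34 kg, lying on the red block and under the yellow one. The point is its centre, 20 mm above its underside. Axes: z up, y along its length.
- red_mid (a point): Loose red metal block with small dark wells in its top, 60 mm (x) by 116 mm (y), 40 mm high, about 0.5 kg, at the bottom of the stack, on the bench. The point is its centre, 20 mm above its underside. Axes: z up, y along its length. The blocks of the stack lie roughly centred on one another, long sides roughly parallel.
- red_seat (a point): Fixed low white heater box with a red rim, for the red block. The point is the centre of its flat dark seat, 26 mm above the bench, inside the rim. The rim stands 6 mm above the seat and encloses 76 mm (this frame's x) by 132 mm (y); its walls are 5 mm thick. A control ledge 22 mm wide, 16 mm high (knobs to 24 mm) runs along the -x side. Axes: z up, y along the long side of the seat.
- blue_seat (a point): Fixed low white heater box with a blue rim, for the blue block. The point is the centre of its flat dark seat, 26 mm above the bench, inside the rim. The rim stands 6 mm above the seat and encloses 66 mm (this frame's x) by 106 mm (y); its walls are 5 mm thick. A control ledge 22 mm wide, 16 mm high (knobs to 24 mm) runs along the -x side. Axes: z up, y along the long side of the seat.
- yellow_seat (a point): Fixed low white heater box with a yellow rim, for the yellow block. The point is the centre of its flat dark seat, 26 mm above the bench, inside the rim. The rim stands 6 mm above the seat and encloses 56 mm (this frame's x) by 80 mm (y); its walls are 5 mm thick. A control ledge 22 mm wide, 16 mm high (knobs to 24 mm) runs along the -x side. Axes: z up, y along the long side of the seat.
- cradle_axis (a point): Fixed green cradle for the tube: base plate 62 by 92 mm, 8 mm thick, with two uprights, 12 mm thick and centred 34 mm either side of the middle along y (56 mm free between them), each with a 90 degree V notch open to the top; the V arms reach 49 mm above the bench and 46 mm apart overall. The point lies where the centre of the tube is when it is cradled in both notches, 48 mm above the bench; y is the direction in which the tube lies. Axes: z up.
- beaker_mid (a point): Clear glass beaker, 68 mm in diameter, 85 mm high; the point is its centre half-way up. Loose bystander; must stay standing where it is.
- jar_mid (a point): Amber glass jar with a black cap, 58 mm in diameter, 85 mm high; the point is its centre half-way up. Loose bystander; must stay standing where it is.

How it is judged:
By the outcome, as a careful person would: the job done as asked, in the order asked, and still so for the second after the job is handed in, with the robot touching nothing.
It also fails if it takes over 134 s, if anything falls off the work surface, if the arm or the gripper's body presses on something with over 40 N, if the wrist force passes 120 N, or if a joint passes its speed limit or range.

## Robot

A 7-joint arm with a two-finger parallel gripper is mounted at the origin on the work surface. World frame = base frame: x ahead of the robot, y to its left, z up, the work surface at z = 0. Lengths are in m, angles in rad, forces in N, time in s.
With the tool pointing down it reaches from about 0.4 to 0.85 m from the base axis. Payload 10.4 kg.
Tool frame: the origin (TCP) lies midway between the tips of the shut fingers; the grasp point (between the pads) lies 19 mm behind it; z points along the fingers, y is the line along which they close (so a half turn about z gives the same grasp; the last joint's range is limited). The gripper opens to 85 mm and grips with 20 to 120 N. Pads are 22 mm wide; open, the fingers measure 114 mm over their backs; the gripper's body (76 mm by 85 mm) begins 54 mm behind the grasp point. The pads swing forward as they close: fully open they stand 13 mm farther back than shut.
Start: joints at [-1.127, 0.332, -0.065, 1.46, 0.022, 1.35, -0.088], TCP at [0.281, 0.558, 0.231] pointing down, gripper open.
Joint ranges: [-2.6, 2.6], [-0.5, 2.12], [-1.47, 1.34], [0.16, 2.42], [-1.27, 4.41], [0.06, 2.06], [-2.6, 2.6]. Speed limits (rad/s): [2.22, 2.22, 2.79, 2.79, 3.14, 3.14, 3.14].

## Interface

Orientations are given as a unit quaternion [x, y, z, w].
In Python, from workcell import get_obs, camera, camera_params, hand_in gives the robot as it stands.
- The arm moves only by the tool carry_out, never from a script. Its argument "commands" is a list that holds one entry, the list of rows, each a list of 6 numbers: the shift along the tool's x, y, z in units of 40 mm (1.0 is 40 mm), then the turn, a rotation vector about the tool's x, y, z in units of 6 degrees (1.0 is 6 degrees). In form: [[[x, y, z, ax, ay, az], ...]]. A call has 1 to 20 rows; each row shifts and turns the commanded pose from where the row before left it, along the tool's axes as they then stand; what a row does not reach is not made up. A row lasts 1/12 s, in which the tool goes at most 41.7 mm and 7.16 degrees, less where a joint would pass 70% of its speed; a pose out of reach is approached as far as the arm can. A call is refused whole if a number of a shift passes 1 or a number of a turn 1, either way. A call with a gripper value outside its range is refused whole. "hand" is the closure, from -1 (fully open) to 1 (shut), set as the call begins (left out, the last holds). The fingers move at their own pace and stop on an object; "force" is the grip in N (left out, the last holds). Time passes only in rows, so rows that do not move let the fingers close. It gives the time, the measured TCP pose, the force, the opening and the grip force at its end, in the units of the state.
- get_obs(): the state, without advancing time (a new reading comes with each control period).
- camera(name): name is "scene" or "top" or "wrist"; returns the picture (400x640x3 uint8, red, green, blue); there is no depth.
- camera_params(name): a dict with "mtx" (3x3 intrinsics, pixels), "k1" (the pictures are not rectified: a ray, as slopes to the right and down, at radius r is drawn at 1 + k1 r^2 times it, then the intrinsics apply), "R" (3x3) and "t" (3): a world point X has camera coordinates R X + t. Camera axes: x right, y down, z forward; pixel columns grow to the right and rows downward; lengths in m; the calibration is good to about 2 mm. A picture is of the moment at which its call begins: read the wrist's pose just before it. camera_params takes no time and is no camera call; for the wrist camera it gives the pose at the moment of the call.
- hand_in(): hands the job in; it is judged then, once.
The state is a dict: "clock": time; "joint_pos": joint angles; "joint_velocities": joint speeds; "tau": joint torques, N m; "position": TCP position; "ee_rot": TCP orientation; "ft_force": force on the tool from outside, world axes, zero at the start; "torque": the same for the moment, N m; "grip_width": opening from 0.0 (shut) to 1.0 (fully open); "grasp_force": force on a finger pad.
Only numpy, scipy, OpenCV 4.12 (cv2) and the standard library are available. Lean on these libraries where they do the work, as an engineer would, in place of code of your own. Each camera call takes 0.05 s, during which the arm holds its last target. There are 200 camera calls.

## Working session

There is one attempt and no reset: what is moved stays moved. The work goes in short steps, Python scripts to look and compute and a tool call to move; the robot and the scene stay as the last step left them, time stands still between calls to the robot, and variables do not carry over. Pictures are saved under pics/ and viewed, at most 14 in all, crops included, and the job is handed in when it is done.

Besides the shell and the picture viewer there is one more tool, called after "Call:" as name([rows], argument=value, ...), one row to a line, values as JSON. carry_out: Moves the arm, as the interface text tells. Its arguments: {"type":"object","properties":{"commands":{"type":"array"},"hand":{"type":"number"},"force":{"type":"number"}},"required":["commands"]}

```bash
ls; mkdir -p pics
python3 - <<'E'
from workcell import *
import cv2
o=get_obs();print(o)
for n in("top","scene"):
    cv2.imwrite(f"pics/{n}0.png",cv2.cvtColor(camera(n),cv2.COLOR_RGB2BGR));print(n,camera_params(n))
E
```

```text
pics
{'clock': 0.0, 'joint_pos': array([-1.12659503,  0.33285598, -0.06471901,  1.46095657,  0.02162111,
        1.34994153, -0.08850706]), 'joint_velocities': array([ 0.00060124,  0.0009803 ,  0.00064078,  0.00078998, -0.00020182,
       -0.00157038, -0.00126768]), 'tau': array([ 9.27599358e-04, -6.25458455e+01,  4.98419360e-02, -3.91602159e+01,
        1.63327163e-02,  1.00239660e-02, -6.05718151e-05]), 'position': array([0.28109421, 0.5577775 , 0.23051865]), 'ee_rot': array([ 2.31269302e-01,  9.72889497e-01, -7.21267929e-04, -1.27680057e-04]), 'ft_force': array([-0.73745558, -0.34250583,  0.33707678]), 'torque': array([ 0.02665182, -0.04108991,  0.01139837]), 'grasp_force': 0.0, 'grip_width': 0.9958022901767043}
top {'mtx': array([[456.19739102,   0.        , 320.4507107 ],
       [  0.        , 456.19739102, 191.73410225],
       [  0.        ,   0.        ,   1.        ]]), 'k1': -0.02534254110391921, 'R': array([[ 0.01916654, -0.99981201,  0.00293026],
       [-0.99594802, -0.01934986, -0.08782436],
       [ 0.08786455, -0.0012351 , -0.99613167]]), 't': array([-0.02170487,  0.55690818,  1.33856105])}
scene {'mtx': array([[489.26720769,   0.        , 318.09711844],
       [  0.        , 489.26720769, 201.04607975],
       [  0.        ,   0.        ,   1.        ]]), 'k1': 0.020136041820555783, 'R': array([[ 0.82824082,  0.56023468, -0.01241919],
       [ 0.4256262 , -0.64334474, -0.63635673],
       [-0.36449893,  0.52177069, -0.77129494]]), 't': array([-0.44474691, -0.17003152,  1.38844346])}
```

Run:
```python
import cv2
a=cv2.imread("pics/top0.png")
cv2.imwrite("pics/top0b.png",cv2.resize(a,(800,500),interpolation=cv2.INTER_CUBIC))
```

```text
(no output)
```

View pics/top0.png

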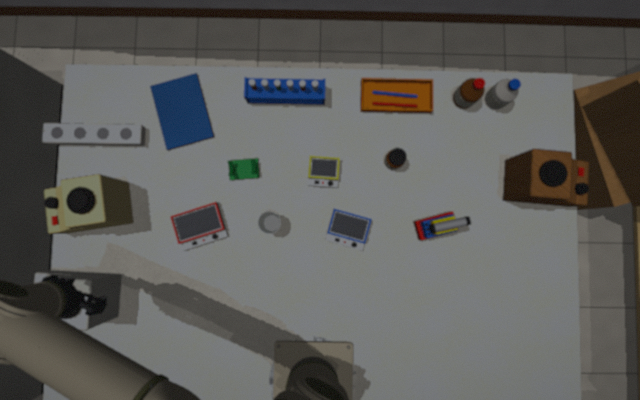

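View pics/scene0.png

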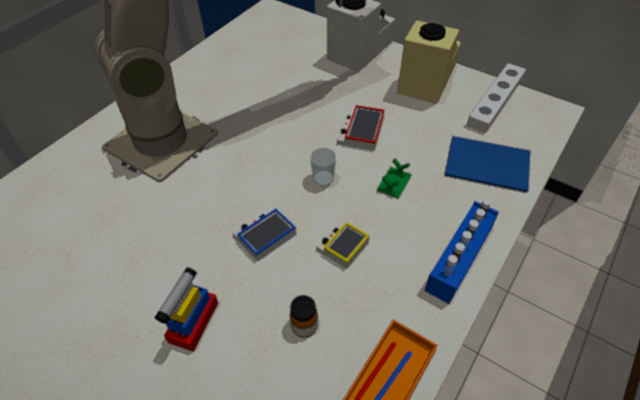

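```bash
cat > h.py <<'E'
import numpy as np, cv2
from workcell import *
from scipy.spatial.transform import Rotation as Ro
def proj(n_or_p,X):
    p=camera_params(n_or_p) if isinstance(n_or_p,str) else n_or_p
    c=np.asarray(X)@p["R"].T+p["t"]; s=c[...,:2]/c[...,2:]
    s=s*(1+p["k1"]*(s**2).sum(-1,keepdims=True)); m=p["mtx"]
    return s*[m[0,0],m[1,1]]+[m[0,2],m[1,2]]
def warp(img,p,z,xmax,ymax,W,H,mm):   # col -> -y, row -> -x, mm per px
    c,r=np.meshgrid(np.arange(W),np.arange(H))
    X=np.stack([xmax-r*mm/1000,ymax-c*mm/1000,np.full(c.shape,z)],-1)
    uv=proj(p,X).astype(np.float32)
    return cv2.remap(img,uv[...,0],uv[...,1],cv2.INTER_CUBIC)
def snap(n):
    p=camera_params(n); return cv2.cvtColor(camera(n),cv2.COLOR_RGB2BGR),p
def yaw(o):  # heading of tool x
    x=Ro.from_quat(o["ee_rot"]).as_matrix()[:,0]; return np.degrees(np.arctan2(x[1],x[0]))
def plan(x,y,z,yw):
    """turn first (rows of +-1 about tool z), then shifts in the turned frame; units of rows"""
    o=get_obs(); d=(yw-yaw(o)+90)%180-90
    R=Ro.from_quat(o["ee_rot"]).as_matrix()
    a=np.radians(yaw(o)+d); w=np.array([x,y,z])-o["position"]
    tx=np.array([np.cos(a),np.sin(a)]); ty=np.array([np.sin(a),-np.cos(a)])
    print("pos",o["position"].round(4),"yaw",round(yaw(o),2),"tilt",R[:2,2].round(4),"q7",o["joint_pos"][6].round(2),
      "w",round(o["grip_width"],3),"F",o["ft_force"].round(1),"t",round(o["clock"],2))
    print("turn az total",round(-d/6,2),"shift x,y,z total",(np.array([w[:2]@tx,w[:2]@ty,-w[2]])/.04).round(3))
E
python3 - <<'E'
from h import *
img=cv2.imread("pics/top0.png"); p=camera_params("top")
w=warp(img,p,.032,.78,.42,800,450,1)
w=cv2.convertScaleAbs(w,alpha=1.5)
cv2.imwrite("pics/w1.png",w)
hsv=cv2.cvtColor(w,cv2.COLOR_BGR2HSV)
for n,lo,hi in (("red",(0,150,60),(8,255,255)),("yel",(25,110,60),(34,255,255)),("blue",(108,120,60),(120,255,255)),("green",(50,120,30),(75,255,255))):
    m=cv2.inRange(hsv,lo,hi); m=cv2.morphologyEx(m,cv2.MORPH_CLOSE,np.ones((5,5)))
    for c in cv2.findContours(m,cv2.RETR_EXTERNAL,cv2.CHAIN_APPROX_NONE)[0]:
        if cv2.contourArea(c)>500:
            (u,v),s,a=cv2.minAreaRect(c); print(n,"x",round(.78-v/1000,4),"y",round(.42-u/1000,4),np.round(s,1),round(a,1))
print(camera_params("wrist"))
E
```

```text
red x 0.4501 y -0.3052 [58.  23.8] 83.9
yel x 0.6289 y -0.0192 [89.9 66. ] 2.7
blue x 0.4527 y -0.3301 [49.9 28.9] 72.0
blue x 0.7331 y 0.3772 [ 65.1 109.5] 72.3
green x 0.6209 y 0.22 [55.2 86. ] 84.3
{'mtx': array([[304.78930519,   0.        , 324.00599626],
       [  0.        , 304.78930519, 196.50256861],
       [  0.        ,   0.        ,   1.        ]]), 'k1': -0.015255636428623872, 'R': array([[ 4.50789350e-01,  8.92629997e-01, -8.06585136e-04],
       [ 8.48006814e-01, -4.27971607e-01,  3.12609575e-01],
       [ 2.78699488e-01, -1.41605057e-01, -9.49881363e-01]]), 't': array([-0.62316767, -0.04007079,  0.37915909])}
```

View pics/w1.png

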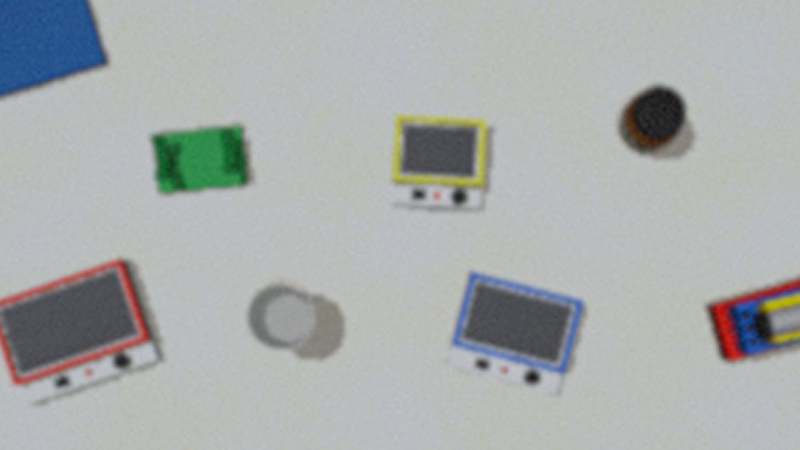

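The rectified top view (1 mm/px, z = 32 mm) shows the red rim with corners at about (125,262), (148,343) and (17,383). The yellow rim is centred at (439,151), and the blue rim has corners at (472,273), (583,301), (566,370) and (453,343). The cradle is at about (200,159), the beaker at about (283,316) and the stack's left end at about (715,331). I'll move above the stack for a closer look.

Call:
carry_out([
  [[0, 0, -0.2, 0, 0, 0.9], [0, 0, -0.2, 0, 0, 0.9], [0, 0, -0.2, 0, 0, 0.9], [0, 0, -0.2, 0, 0, 0.9], [0, 0, -0.2, 0, 0, 0.9], [0, 0, -0.2, 0, 0, 0.9], [0, 0, -0.2, 0, 0, 0.9], [0, 0, -0.2, 0, 0, 0.9], [0, 0, -0.2, 0, 0, 0.9], [-0.8, 0.28, 0, 0, 0, 0], [-0.9, 0.28, 0, 0, 0, 0], [-0.9, 0.28, 0, 0, 0, 0], [-0.9, 0.28, 0, 0, 0, 0], [-0.9, 0.28, 0, 0, 0, 0], [-0.9, 0.28, 0, 0, 0, 0], [-0.9, 0.28, 0, 0, 0, 0], [-0.9, 0.28, 0, 0, 0, 0], [-0.9, 0.28, 0, 0, 0, 0], [-0.9, 0.28, 0, 0, 0, 0], [-0.9, 0.28, 0, 0, 0, 0]],
], hand=-1)

```text
clock: 1.77
position: [0.5001, 0.2082, 0.3032]
ee_rot: [0.611, 0.792, -0.0, -0.0]
ft_force: [-0.3, 0.9, 0.4]
grip_width: 1.0
grasp_force: 0.0
```

Call:
carry_out([
  [[-0.9, -0.29, 0, 0, 0, 0], [-0.9, -0.29, 0, 0, 0, 0], [-0.9, -0.29, 0, 0, 0, 0], [-0.9, -0.29, 0, 0, 0, 0], [-0.9, -0.29, 0, 0, 0, 0], [-0.9, -0.29, 0, 0, 0, 0], [-0.9, -0.29, 0, 0, 0, 0], [-0.9, -0.29, 0, 0, 0, 0], [-0.9, -0.29, 0, 0, 0, 0], [-0.9, -0.29, 0, 0, 0, 0], [-0.9, -0.29, 0, 0, 0, 0], [-0.9, -0.29, 0, 0, 0, 0], [-0.9, -0.29, 0, 0, 0, 0], [-0.9, -0.29, 0, 0, 0, 0], [-0.5, -0.15, 0, 0, 0, 0], [0, 0, 0, 0, 0, 0], [0, 0, 0, 0, 0, 0]],
])

```text
clock: 3.18
position: [0.4685, -0.3406, 0.3027]
ee_rot: [0.612, 0.791, -0.001, -0.001]
ft_force: [0.2, 1.0, 0.3]
grip_width: 0.996
grasp_force: 0.0
```

Run:
```python
from h import *
plan(.464,-.35,.3,104)
a,p=snap("wrist"); np.save("wp1.npy",p)
a=cv2.convertScaleAbs(a,alpha=1.5); cv2.imwrite("pics/wr1.png",a)
cv2.imwrite("pics/wr1b.png",cv2.resize(a[60:360,140:540],(800,600),interpolation=cv2.INTER_CUBIC))
```

```text
pos [ 0.4685 -0.3406  0.3027] yaw 104.49 tilt [-0.0015 -0.0003] q7 0.96 w 0.996 F [0.2 1.  0.3] t 3.18
turn az total 0.08 shift x,y,z total [-0.2   -0.166  0.068]
```

View pics/wr1b.png

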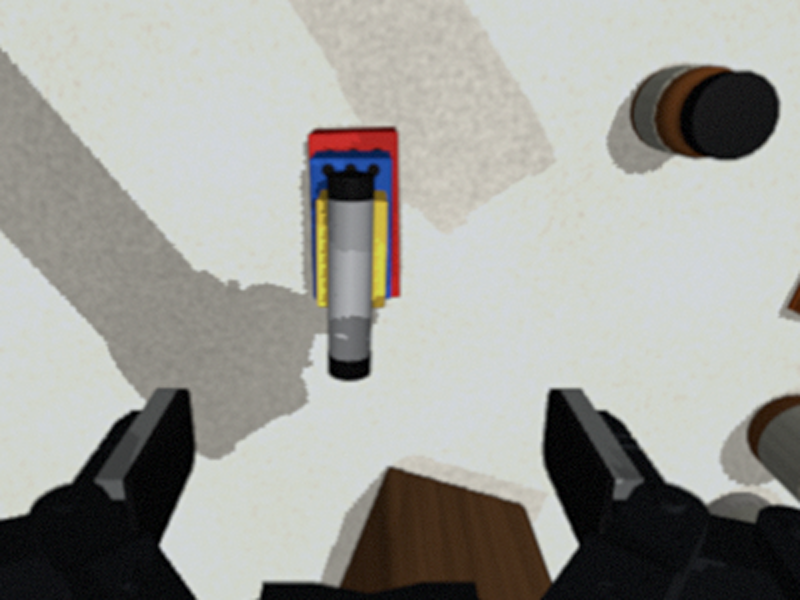

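The wrist crop (2x, origin 140,60) shows the tube from crop rows 171 to 378, columns 328 to 373. The yellow corners are near (316,198), (388,192), (384,306) and (317,306), and the red far corners are at (309,131) and (397,128). The fingers are clear of everything.

Run:
```python
from h import *
from scipy.optimize import least_squares
p=np.load("wp1.npy",allow_pickle=True).item()
c=lambda u,v:np.array([u/2+140,v/2+60])
def unproj(uv,z):
    return least_squares(lambda q:proj(p,np.array([q[0],q[1],z]))-uv,[.46,-.35]).x
def hull(q):
    th=np.linspace(0,2*np.pi,40)
    a=np.radians(q[2]);d=np.array([np.cos(a),np.sin(a),0]);n=np.array([-d[1],d[0],0]);k=np.array([0,0,1])
    P=[np.array([q[0],q[1],.1369])+s*.055*d+.012*(np.cos(t)*n+np.sin(t)*k) for s in(-1,1) for t in th]
    return cv2.convexHull(proj(p,np.array(P)).astype(np.float32))[:,0]
def cols(h,r):
    xs=[]
    for a,b in zip(h,np.roll(h,-1,0)):
        if (a[1]-r)*(b[1]-r)<0: xs.append(a[0]+(r-a[1])/(b[1]-a[1])*(b[0]-a[0]))
    return [min(xs),max(xs)]
def res(q):
    h=hull(q); return np.array([h[:,1].min()-c(0,171)[1],h[:,1].max()-c(0,379)[1],*(np.array(cols(h,c(0,220)[1]))-[c(328,0)[0],c(373.5,0)[0]]),*(np.array(cols(h,c(0,350)[1]))-[c(328,0)[0],c(370.5,0)[0]])])
s=least_squares(res,[.46,-.35,104],x_scale=[.01,.01,1],diff_step=1e-3); print("tube",s.x.round(4),s.fun.round(2))
for n,z,pts in (("yel",.114,[(316,198),(388,192),(384,306),(317,306)]),("blue",.08,[(309,156),(391,155),(390,297)]),("red",.04,[(309,133),(397,130),(400,297)])):
    print(n,[unproj(c(*q),z).round(4).tolist() for q in pts])
plan(s.x[0],s.x[1],.2,s.x[2])
```

```text
tube [  0.4645  -0.3667 103.2887] [-0.55  0.64 -0.24  0.23 -0.19  0.2 ]
yel [[0.4366, -0.3346], [0.4739, -0.3216], [0.489, -0.3866], [0.4513, -0.3963]]
blue [[0.4257, -0.3183], [0.4726, -0.3057], [0.4953, -0.3923]]
red [[0.42, -0.3098], [0.4748, -0.2937], [0.5073, -0.4046]]
pos [ 0.4692 -0.3393  0.3028] yaw 104.62 tilt [-0.001   0.0004] q7 0.96 w 1.002 F [-0.7  0.1  0.6] t 3.23
turn az total 0.22 shift x,y,z total [-0.639 -0.272  2.569]
```

Call:
carry_out([
  [[-0.32, -0.14, 0.5, 0, 0, 0.22], [-0.32, -0.13, 0.6, 0, 0, 0], [0, 0, 0.6, 0, 0, 0], [0, 0, 0.6, 0, 0, 0], [0, 0, 0.6, 0, 0, 0], [0, 0, 0.6, 0, 0, 0], [0, 0, 0.4, 0, 0, 0], [0, 0, 0, 0, 0, 0], [0, 0, 0, 0, 0, 0]],
])

```text
clock: 3.98
position: [0.4654, -0.3655, 0.1472]
ee_rot: [0.62, 0.785, 0.0, -0.001]
ft_force: [-0.9, -0.4, 0.3]
grip_width: 0.998
grasp_force: 0.0
```

Run:
```python
from h import *
plan(.4645,-.3667,.117,103.3)
a,p=snap("wrist"); a=cv2.convertScaleAbs(a,alpha=1.5); cv2.imwrite("pics/wr2.png",a)
```

```text
pos [ 0.4654 -0.3655  0.1472] yaw 103.44 tilt [-0.0008  0.0012] q7 1.07 w 0.998 F [-0.9 -0.4  0.3] t 3.98
turn az total 0.02 shift x,y,z total [-0.025 -0.028  0.754]
```

View pics/wr2.png

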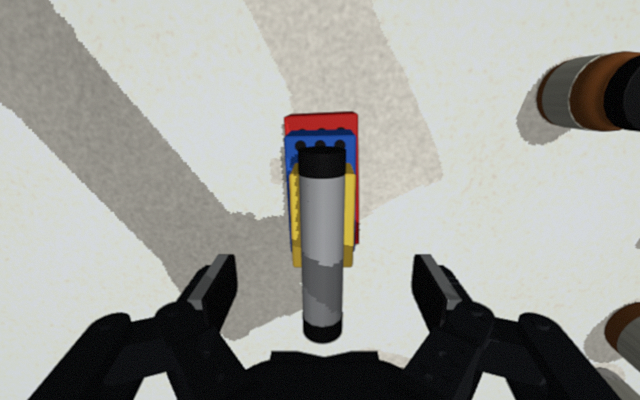

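The tube (column 322) is centred between the pads (236 and 413). I'll lower and close.

Call:
carry_out([
  [[-0.03, -0.05, 0.4, 0, 0, 0], [0, 0, 0.35, 0, 0, 0], [0, 0, 0, 0, 0, 0]],
])

```text
clock: 4.28
position: [0.4633, -0.3677, 0.1166]
ee_rot: [0.62, 0.785, 0.0, -0.001]
ft_force: [-0.1, 0.8, 0.5]
grip_width: 1.001
grasp_force: 0.0
```

Call:
carry_out([
  [[0, 0, 0, 0, 0, 0], [0, 0, 0, 0, 0, 0], [0, 0, 0, 0, 0, 0], [0, 0, 0, 0, 0, 0], [0, 0, 0, 0, 0, 0], [0, 0, 0, 0, 0, 0], [0, 0, 0, 0, 0, 0], [0, 0, 0, 0, 0, 0], [0, 0, 0, 0, 0, 0], [0, 0, 0, 0, 0, 0], [0, 0, 0, 0, 0, 0], [0, 0, 0, 0, 0, 0]],
], hand=1, force=40)

```text
clock: 5.28
position: [0.4641, -0.3686, 0.1178]
ee_rot: [0.62, 0.785, 0.0, 0.001]
ft_force: [3.1, 1.2, 5.1]
grip_width: 0.269
grasp_force: 39.2
```

Run:
```python
from h import *
plan(.4645,-.3667,.25,103.3)
print(get_obs()["grasp_force"])
a,p=snap("wrist"); a=cv2.convertScaleAbs(a,alpha=1.5); cv2.imwrite("pics/wr3.png",a)
# top view re-measure of red, blue rims & green base
img=cv2.imread("pics/top0.png"); p=camera_params("top")
w=cv2.convertScaleAbs(warp(img,p,.032,.55,.5,1400,500,.5),alpha=1.5)
for n,u0 in(("red",0),("blue",1000)):
    s=w[:,u0:u0+400] if n=="red" else w[:,980:1400]
    hsv=cv2.cvtColor(s,cv2.COLOR_BGR2HSV)
    m=cv2.inRange(hsv,(0,90,60),(10,255,255))|cv2.inRange(hsv,(172,90,60),(180,255,255)) if n=="red" else cv2.inRange(hsv,(100,90,60),(125,255,255))
    cs=max(cv2.findContours(m,cv2.RETR_EXTERNAL,cv2.CHAIN_APPROX_NONE)[0],key=cv2.contourArea)
    (u,v),sz,a=cv2.minAreaRect(cs); u+=0 if n=="red" else 980
    print(n,"x",.55-v*.0005,"y",.5-u*.0005,np.array(sz)/2,a)
w=cv2.convertScaleAbs(warp(img,p,.049,.68,.29,640,500,.25),alpha=1.8)
cv2.imwrite("pics/cr.png",w)
```

```text
pos [ 0.4641 -0.3686  0.1178] yaw 103.36 tilt [ 0.0014 -0.0003] q7 1.09 w 0.269 F [3.1 1.2 5.1] t 5.28
turn az total 0.01 shift x,y,z total [ 0.044  0.022 -3.304]
39.247261935670394
red x 0.45715184020996097 y 0.3534733428955078 [ 87.86636353 140.59109497] 71.34210968017578
blue x 0.45740171813964847 y -0.09742069244384766 [115.95800018  75.15561676] 14.676392555236816
```

View pics/cr.png

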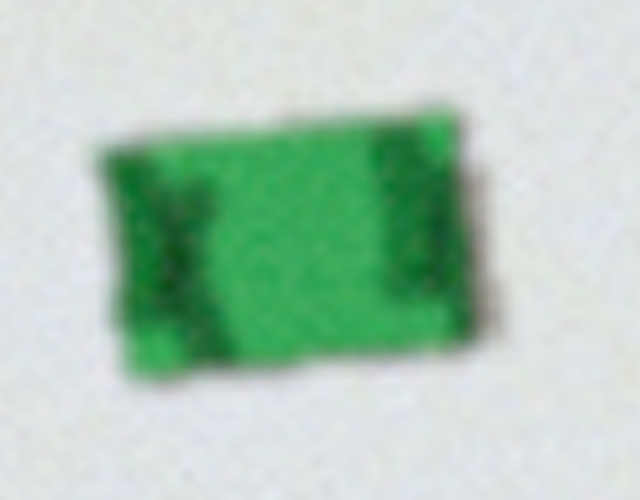

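Tube held (39 N). The cradle crop (0.25 mm/px) shows base corners at (108,150), (460,112), (478,345) and (135,375). That puts its centre at about (0.624, 0.2235) with yaw about 95.6°.

Call:
carry_out([
  [[0, 0, -0.1, 0, 0, 0], [0, 0, -0.3, 0, 0, 0], [0, 0, -0.6, 0, 0, 0], [0, 0, -0.8, 0, 0, 0], [0, 0, -0.8, 0, 0, 0.65], [0, 0, -0.7, 0, 0, 0.65]],
])

```text
clock: 5.83
position: [0.4624, -0.369, 0.2518]
ee_rot: [0.674, 0.739, -0.0, 0.0]
ft_force: [0.4, -0.8, -1.4]
grip_width: 0.265
grasp_force: 39.3
```

Call:
carry_out([
  [[0.4, 0.16, 0, 0, 0, 0], [0.844, 0.319, 0, 0, 0, 0], [0.844, 0.319, 0, 0, 0, 0], [0.844, 0.319, 0, 0, 0, 0], [0.844, 0.319, 0, 0, 0, 0], [0.844, 0.319, 0, 0, 0, 0], [0.844, 0.319, 0, 0, 0, 0], [0.844, 0.319, 0, 0, 0, 0], [0.844, 0.319, 0, 0, 0, 0], [0.844, 0.319, 0, 0, 0, 0], [0.844, 0.319, 0, 0, 0, 0], [0.844, 0.319, 0, 0, 0, 0], [0.844, 0.319, 0, 0, 0, 0], [0.844, 0.319, 0, 0, 0, 0], [0.844, 0.319, 0, 0, 0, 0], [0.844, 0.319, 0, 0, 0, 0], [0.844, 0.319, 0, 0, 0, 0], [0.4, 0.16, 0, 0, 0, 0], [0, 0, 0, 0, 0, 0], [0, 0, 0, 0, 0, 0]],
])

```text
clock: 7.5
position: [0.6238, 0.2223, 0.2491]
ee_rot: [0.672, 0.741, -0.001, 0.0]
ft_force: [0.9, -0.7, -1.9]
grip_width: 0.269
grasp_force: 39.4
```

Run:
```python
from h import *
plan(.6242,.2235,.029,95.6)
a,p=snap("wrist"); np.save("wp2.npy",p);cv2.imwrite("pics/wr4.png",a)
a=cv2.convertScaleAbs(a,alpha=1.5)
cv2.imwrite("pics/wr4b.png",cv2.resize(a[50:350,120:520],(800,600),interpolation=cv2.INTER_CUBIC))
# predicted base corners and notch points in the crop
from math import *
th=radians(95.6);d=np.array([cos(th),sin(th),0]);n=np.array([d[1],-d[0],0])
b=np.array([.6242,.2235,0])
P=np.array([b+s*.046*d+t*.031*n+[0,0,.008] for s in(1,-1) for t in(1,-1)]+[b+s*.034*d+t*.023*n+[0,0,.049] for s in(1,-1) for t in(1,-1)])
print(((proj(p,P)-[120,50])*2).round(0).tolist())
```

```text
pos [0.6238 0.2223 0.2491] yaw 95.61 tilt [-0.0008 -0.0016] q7 -0.15 w 0.269 F [ 0.9 -0.7 -1.9] t 7.5
turn az total 0.0 shift x,y,z total [0.028 0.013 5.503]
[[460.0, 147.0], [359.0, 147.0], [457.0, 290.0], [363.0, 290.0], [451.0, 175.0], [369.0, 175.0], [449.0, 292.0], [371.0, 292.0]]
```

View pics/wr4b.png

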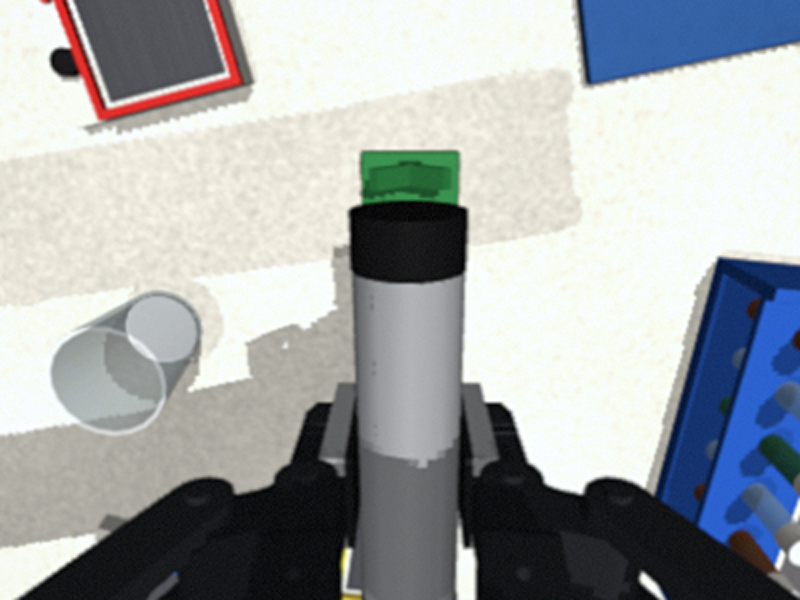

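The cradle's far base edge is at crop (361..460,152), about 4.5 px below the prediction, so the cradle is about 3 mm nearer in y. The red rim's near corners are at (102,118) and (243,80). I'll check the tube's offset in the grip from its far cap edge (crop row about 204).

Run:
```python
from h import *
from scipy.optimize import least_squares
p=np.load("wp2.npy",allow_pickle=True).item(); o=get_obs()
a=np.radians(yaw(o));d=np.array([np.cos(a),np.sin(a),0]);n=np.array([d[1],-d[0],0]);k=np.array([0,0,1]);th=np.linspace(0,2*np.pi,60)
for off in(-.002,0,.002,.004,.006):
  for dz in (.016,.019):
    P=o["position"]+dz*k+(off+.055)*d+.012*(np.cos(th)[:,None]*n+np.sin(th)[:,None]*k)
    q=(proj(p,P)-[120,50])*2; print(off,dz,q[:,1].min().round(1),q[:,0].min().round(1),q[:,0].max().round(1))
def un(u,v,z):
    return least_squares(lambda q:proj(p,np.array([q[0],q[1],z]))-[u/2+120,v/2+50],[.6,.2]).x.round(4)
print(un(361,152,.008),un(460,151,.008),"red",un(102,118,.032),un(243,80,.032))
```

```text
-0.002 0.016 220.0 353.4 468.6
-0.002 0.019 222.6 352.2 469.9
0 0.016 211.3 353.2 468.9
0 0.019 213.8 351.9 470.3
0.002 0.016 202.5 352.9 469.2
0.002 0.019 204.8 351.6 470.6
0.004 0.016 193.6 352.7 469.5
0.004 0.019 195.8 351.4 470.9
0.006 0.016 184.7 352.4 469.8
0.006 0.019 186.7 351.1 471.3
[0.5901 0.2633] [0.6506 0.2698] red [0.4436 0.2706] [0.5234 0.2986]
```

Call:
carry_out([
  [[-0.07, 0.02, 0.4, 0, 0, 0], [0, 0, 0.8, 0, 0, 0], [0, 0, 0.8, 0, 0, 0], [0, 0, 0.8, 0, 0, 0], [0, 0, 0.8, 0, 0, 0], [0, 0, 0.7, 0, 0, 0], [0, 0, 0.4, 0, 0, 0], [0, 0, 0.2, 0, 0, 0], [0, 0, 0.1, 0, 0, 0], [0, 0, 0, 0, 0, 0], [0, 0, 0, 0, 0, 0]],
])

```text
clock: 8.47
position: [0.626, 0.2189, 0.0508]
ee_rot: [0.672, 0.74, 0.001, 0.0]
ft_force: [-1.1, 0.6, -1.0]
grip_width: 0.264
grasp_force: 39.4
```

Run:
```python
from h import *
plan(.625,.2195,.030,95.6)
a,p=snap("wrist");a=cv2.convertScaleAbs(a,alpha=1.5)
b,p=snap("scene");b=cv2.convertScaleAbs(b,alpha=1.5)
cv2.imwrite("pics/c1.png",np.hstack([cv2.resize(a[80:330,220:420],(400,500),interpolation=cv2.INTER_CUBIC),cv2.resize(b[120:220,350:430],(400,500),interpolation=cv2.INTER_CUBIC)]))
```

```text
pos [0.626  0.2189 0.0508] yaw 95.5 tilt [0.0018 0.0006] q7 -0.09 w 0.264 F [-1.1  0.6 -1. ] t 8.47
turn az total -0.02 shift x,y,z total [ 0.018 -0.023  0.521]
```

View pics/c1.png

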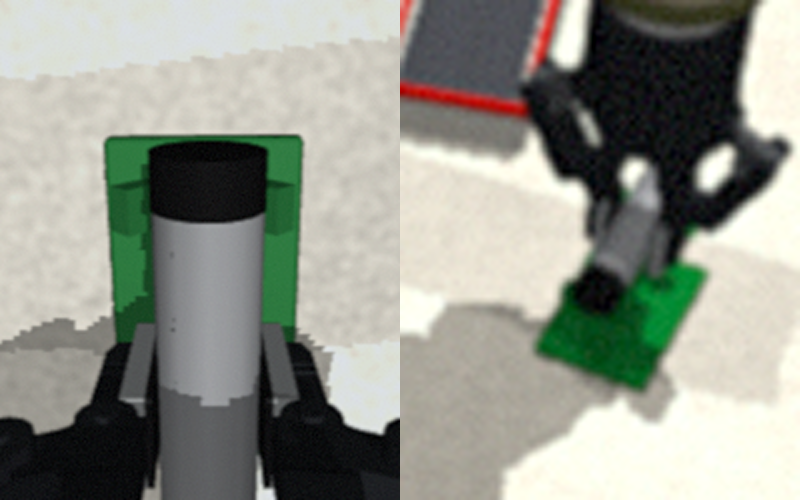

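The tube is over the cradle, with its middle at column 208 against 204–206 for the base. I'll make a 1 mm correction and lower slowly.

Call:
carry_out([
  [[0.015, -0.03, 0.15, 0, 0, 0], [0, 0, 0.15, 0, 0, 0], [0, 0, 0.08, 0, 0, 0], [0, 0, 0.05, 0, 0, 0], [0, 0, 0.03, 0, 0, 0], [0, 0, 0, 0, 0, 0], [0, 0, 0, 0, 0, 0]],
])

```text
clock: 9.15
position: [0.624, 0.2196, 0.0309]
ee_rot: [0.672, 0.74, 0.0, 0.0]
ft_force: [-0.9, -0.4, -0.5]
grip_width: 0.262
grasp_force: 39.4
```

Call:
carry_out([
  [[0, 0, 0.03, 0, 0, 0], [0, 0, 0.03, 0, 0, 0], [0, 0, 0, 0, 0, 0], [0, 0, 0, 0, 0, 0]],
])

```text
clock: 9.48
position: [0.6246, 0.2198, 0.029]
ee_rot: [0.672, 0.74, 0.001, 0.0]
ft_force: [2.5, 1.2, 2.8]
grip_width: 0.265
grasp_force: 39.7
```

Call:
carry_out([
  [[0, 0.015, 0.02, 0, 0, 0], [0, 0, 0, 0, 0, 0], [0, 0, 0, 0, 0, 0]],
])

```text
clock: 9.73
position: [0.6248, 0.2198, 0.0287]
ee_rot: [0.672, 0.74, 0.0, 0.0]
ft_force: [-2.5, -0.9, 8.3]
grip_width: 0.267
grasp_force: 40.5
```

Call:
carry_out([
  [[0, 0, 0, 0, 0, 0], [0, 0, 0, 0, 0, 0], [0, 0, 0, 0, 0, 0], [0, 0, 0, 0, 0, 0], [0, 0, 0, 0, 0, 0], [0, 0, 0, 0, 0, 0], [0, 0, 0, 0, 0, 0], [0, 0, 0, 0, 0, 0], [0, 0, -0.2, 0, 0, 0], [0, 0, -0.5, 0, 0, 0], [0, 0, -0.7, 0, 0, 0], [0, 0, -0.8, 0, 0, 0], [0, 0, -0.8, 0, 0, 0], [0, 0, -0.8, 0, 0, 0], [0, 0, -0.8, 0, 0, 0], [0, 0, -0.8, 0, 0, 0], [0, 0, 0, 0, 0, 0]],
], hand=-1)

```text
clock: 11.15
position: [0.6269, 0.2199, 0.2518]
ee_rot: [0.672, 0.74, 0.005, 0.002]
ft_force: [1.0, 0.6, 0.7]
grip_width: 0.999
grasp_force: 0.0
```

Run:
```python
from h import *
plan(.463,-.335,.28,104)
a,p=snap("wrist");np.save("wp3.npy",p);a=cv2.convertScaleAbs(a,alpha=1.5)
cv2.imwrite("pics/c2.png",cv2.resize(a[0:300,60:460],(800,600),interpolation=cv2.INTER_CUBIC))
```

```text
pos [0.6269 0.2199 0.2518] yaw 95.51 tilt [0.0092 0.0043] q7 -0.15 w 0.999 F [1.  0.6 0.7] t 11.15
turn az total -1.41 shift x,y,z total [-12.469  -7.332  -0.706]
```

View pics/c2.png

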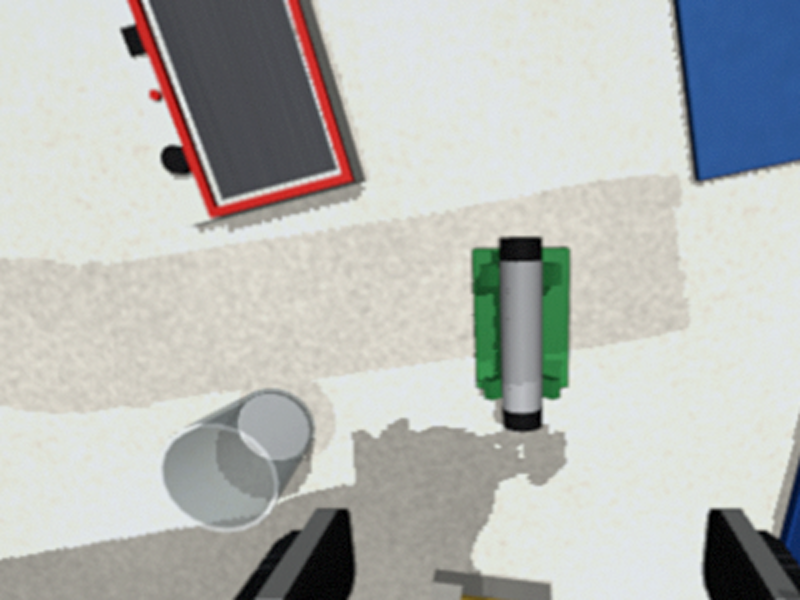

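The tube rests in both notches, ends overhanging evenly (crop rows 237 to 430, column 521). Back to the stack for the yellow block.

Call:
carry_out([
  [[0, 0, -0.05, 0, 0, -0.65], [0, 0, -0.05, 0, 0, -0.7], [-0.4, -0.23, -0.04, 0, 0, 0], [-0.733, -0.431, -0.04, 0, 0, 0], [-0.733, -0.431, -0.04, 0, 0, 0], [-0.733, -0.431, -0.04, 0, 0, 0], [-0.733, -0.431, -0.04, 0, 0, 0], [-0.733, -0.431, -0.04, 0, 0, 0], [-0.733, -0.431, -0.04, 0, 0, 0], [-0.733, -0.431, -0.04, 0, 0, 0], [-0.733, -0.431, -0.04, 0, 0, 0], [-0.733, -0.431, -0.04, 0, 0, 0], [-0.733, -0.431, -0.04, 0, 0, 0], [-0.733, -0.431, -0.04, 0, 0, 0], [-0.733, -0.431, -0.04, 0, 0, 0], [-0.733, -0.431, -0.04, 0, 0, 0], [-0.733, -0.431, -0.04, 0, 0, 0], [-0.733, -0.431, 0, 0, 0, 0], [-0.733, -0.431, 0, 0, 0, 0], [-0.35, -0.2, 0, 0, 0, 0]],
])

```text
clock: 12.87
position: [0.4546, -0.3385, 0.2716]
ee_rot: [0.62, 0.785, -0.001, 0.0]
ft_force: [0.5, -0.1, -0.2]
grip_width: 0.997
grasp_force: 0.0
```

Call:
carry_out([
  [[0, 0, 0, 0, 0, 0], [0, 0, 0, 0, 0, 0]],
])

```text
clock: 13.03
position: [0.4565, -0.3351, 0.2712]
ee_rot: [0.619, 0.785, -0.0, -0.0]
ft_force: [0.5, 0.0, -0.1]
grip_width: 1.0
grasp_force: 0.0
```

Run:
```python
from h import *
plan(.463,-.360,.09,103.3)
a,p=snap("wrist");np.save("wp4.npy",p);a=cv2.convertScaleAbs(a,alpha=1.5)
cv2.imwrite("pics/y1.png",cv2.resize(a[80:280,200:400],(600,600),interpolation=cv2.INTER_CUBIC))
```

```text
pos [ 0.4565 -0.3351  0.2712] yaw 103.5 tilt [-0.001   0.0003] q7 0.95 w 1.0 F [ 0.5  0.  -0.1] t 13.03
turn az total 0.03 shift x,y,z total [-0.643  0.015  4.53 ]
```

View pics/y1.png

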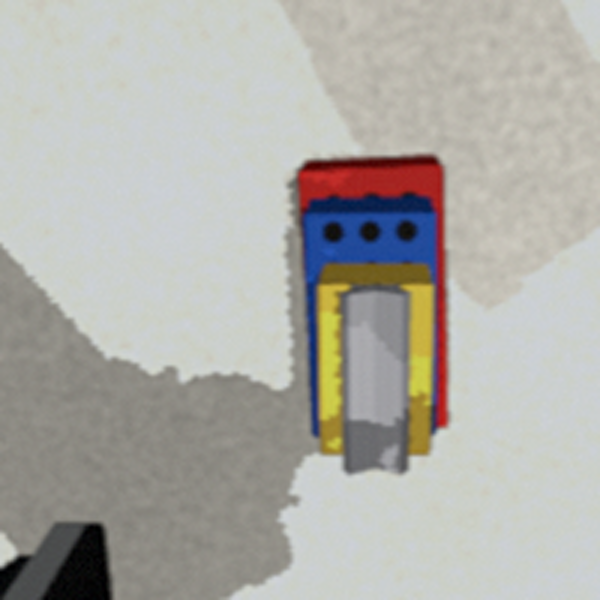

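The crop (3x, origin 200,80) shows yellow top corners at (318,284), (433,283), (431,453) and (321,453). Blue top far corners are at (303,212) and (438,212). Red top corners are at (298,172), (443,166) and (447,426).

```bash
cat >> h.py <<'E'
from scipy.optimize import least_squares
def un(p,uv,z):
    return least_squares(lambda q:proj(p,np.array([q[0],q[1],z]))-np.array(uv,float),[.5,0]).x
def fit(p,pts,z,hx,hy,y0):
    """rectangle (half x across, half y along) to corners: pts in order (-x+y),(+x+y),(+x-y),(-x-y) in image left/right,up/down; None skips"""
    W=[None if q is None else un(p,q,z) for q in pts]; S=[(-1,1),(1,1),(1,-1),(-1,-1)]
    def r(q):
        a=np.radians(q[2]);d=np.array([np.cos(a),np.sin(a)]);n=np.array([d[1],-d[0]])
        return np.concatenate([(q[:2]+s[0]*hx*n+s[1]*hy*d-w)*1e3 for s,w in zip(S,W) if w is not None])
    m=np.mean([w for w in W if w is not None],0)
    s=least_squares(r,[*m,y0],x_scale=[.01,.01,1]); print("x,y,yaw",s.x.round(4),"res mm",s.fun.round(1)); return s.x
E
python3 - <<'E'
from h import *
p=np.load("wp4.npy",allow_pickle=True).item()
C=lambda L:[None if q is None else (q[0]/3+200,q[1]/3+80) for q in L]
y=fit(p,C([(318,284),(433,283),(431,453),(321,453)]),.114,.020,.032,103)
fit(p,C([(343,290),(408,290),(408,470),(345,472)]),.128,.009,.032,103)
fit(p,C([(304,212),(438,212),None,None]),.08,.025,.045,103)
fit(p,C([(298,172),(443,167),(447,426),None]),.04,.03,.058,103)
plan(y[0],y[1],.088,y[2])
p=np.load("wp3.npy",allow_pickle=True).item()
C=lambda L:[None if q is None else (q[0]/2+60,q[1]/2) for q in L]
fit(p,C([None,None,(354,180),(212,217)]),.032,.043,.071,108)
E
```

```text
x,y,yaw [  0.4634  -0.3611 103.6874] res mm [-0.9  0.8  0.5  0.9  0.5 -0.7 -0.1 -1. ]
x,y,yaw [  0.4633  -0.3606 103.8724] res mm [ 1.4  0.3 -1.4 -0.2 -1.6 -0.7  1.7  0.7]
x,y,yaw [  0.4607  -0.3571 103.4477] res mm [-0.5 -0.1  0.5  0.1]
x,y,yaw [  0.4627  -0.3583 105.6637] res mm [-1.1  0.5  0.2  1.2  0.9 -1.7]
pos [ 0.4573 -0.3339  0.2712] yaw 103.62 tilt [-0.0006  0.0007] q7 0.95 w 1.0 F [1.1 0.1 0.7] t 13.08
turn az total -0.01 shift x,y,z total [-0.696 -0.015  4.58 ]
x,y,yaw [  0.4602   0.3506 108.8365] res mm [ 0.5  0.2 -0.5 -0.2]
```

Call:
carry_out([
  [[-0.35, -0.01, 0.4, 0, 0, 0], [-0.35, -0.01, 0.8, 0, 0, 0], [0, 0, 0.8, 0, 0, 0], [0, 0, 0.8, 0, 0, 0], [0, 0, 0.8, 0, 0, 0], [0, 0, 0.6, 0, 0, 0], [0, 0, 0.3, 0, 0, 0], [0, 0, 0.08, 0, 0, 0], [0, 0, 0, 0, 0, 0], [0, 0, 0, 0, 0, 0]],
])

```text
clock: 13.92
position: [0.4641, -0.362, 0.0899]
ee_rot: [0.618, 0.786, 0.0, 0.001]
ft_force: [0.4, -1.3, 0.2]
grip_width: 1.0
grasp_force: 0.0
```

Run:
```python
from h import *
plan(.4634,-.3611,.088,103.7)
```

```text
pos [ 0.4641 -0.362   0.0899] yaw 103.67 tilt [ 0.0017 -0.0007] q7 1.12 w 1.0 F [ 0.4 -1.3  0.2] t 13.92
turn az total -0.0 shift x,y,z total [ 0.026 -0.013  0.047]
```

Call:
carry_out([
  [[0.02, -0.01, 0.04, 0, 0, 0], [0, 0, 0, 0, 0, 0], [0, 0, 0, 0, 0, 0], [0, 0, 0, 0, 0, 0], [0, 0, 0, 0, 0, 0], [0, 0, 0, 0, 0, 0], [0, 0, 0, 0, 0, 0], [0, 0, 0, 0, 0, 0], [0, 0, 0, 0, 0, 0], [0, 0, 0, 0, 0, 0]],
], hand=1, force=40)

```text
clock: 14.75
position: [0.4632, -0.3613, 0.0876]
ee_rot: [0.618, 0.786, 0.0, 0.001]
ft_force: [-0.2, 1.6, 6.1]
grip_width: 0.461
grasp_force: 41.5
```

Call:
carry_out([
  [[0, 0, -0.05, 0, 0, 0], [0, 0, -0.15, 0, 0, 0], [0, 0, -0.4, 0, 0, 0], [0, 0, -0.6, 0, 0, 0], [0, 0, -0.8, 0, 0, 0], [0, 0, -0.8, 0, 0, 0], [0, 0, -0.7, 0, 0, 0], [0, 0, -0.3, 0, 0, 0]],
])

```text
clock: 15.42
position: [0.463, -0.3622, 0.2427]
ee_rot: [0.618, 0.786, 0.0, 0.002]
ft_force: [0.7, -0.8, -2.5]
grip_width: 0.462
grasp_force: 41.0
```

Run:
```python
from h import *
plan(.6289,-.0192,.22,87.3)
```

```text
pos [ 0.463  -0.3622  0.2427] yaw 103.6 tilt [ 0.0035 -0.0019] q7 1.03 w 0.462 F [ 0.7 -0.8 -2.5] t 15.42
turn az total 2.72 shift x,y,z total [8.762 3.739 0.568]
```

Call:
carry_out([
  [[0, 0, 0, 0, 0, 0.9], [0, 0, 0, 0, 0, 0.9], [0, 0, 0, 0, 0, 0.92], [0.4, 0.17, 0, 0, 0, 0], [0.8, 0.34, 0, 0, 0, 0], [0.8, 0.34, 0, 0, 0, 0], [0.8, 0.34, 0, 0, 0, 0], [0.8, 0.34, 0, 0, 0, 0], [0.8, 0.34, 0, 0, 0, 0], [0.8, 0.34, 0, 0, 0, 0], [0.8, 0.34, 0, 0, 0, 0], [0.8, 0.34, 0, 0, 0, 0], [0.8, 0.34, 0, 0, 0, 0], [0.8, 0.34, 0, 0, 0, 0], [0.36, 0.17, 0, 0, 0, 0], [0, 0, 0, 0, 0, 0], [0, 0, 0, 0, 0, 0]],
])

```text
clock: 16.83
position: [0.6282, -0.0175, 0.2377]
ee_rot: [0.723, 0.691, -0.001, -0.0]
ft_force: [-0.9, -1.0, -2.1]
grip_width: 0.46
grasp_force: 40.8
```

Run:
```python
from h import *
plan(.6289,-.0192,.0345,87.3)
a,p=snap("wrist");np.save("wp5.npy",p);a=cv2.convertScaleAbs(a,alpha=1.5)
cv2.imwrite("pics/y2.png",cv2.resize(a[70:370,180:480],(600,600),interpolation=cv2.INTER_CUBIC))
```

```text
pos [ 0.6282 -0.0175  0.2377] yaw 87.4 tilt [-0.0019 -0.0009] q7 0.13 w 0.46 F [-0.9 -1.  -2.1] t 16.83
turn az total 0.02 shift x,y,z total [-0.041  0.02   5.081]
```

View pics/y2.png

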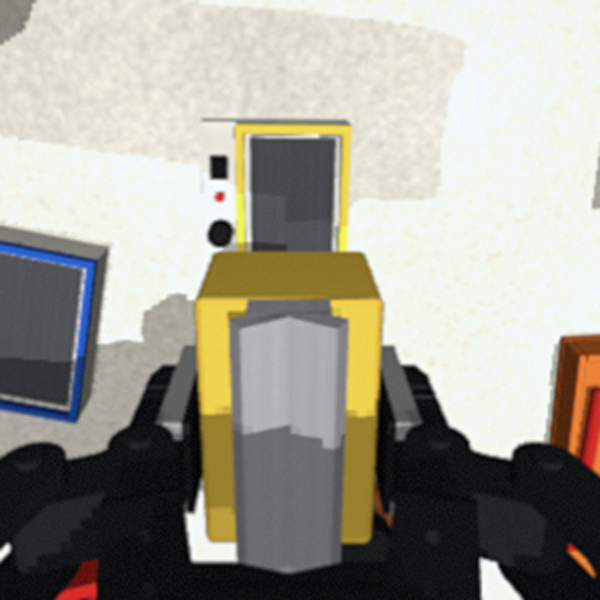

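The yellow block sits straight in the grip, and the rim's far outer corners are at crop (237,124) and (350,123), with the 2x crop origin at (180,70).

Run:
```python
from h import *
p=np.load("wp5.npy",allow_pickle=True).item()
C=lambda L:[None if q is None else (q[0]/2+180,q[1]/2+70) for q in L]
fit(p,C([(237,123.5),(350,122.5),None,None]),.032,.033,.045,87)
o=get_obs();z=o["position"][2]-.0095-.0+.034  # main top of held block
print("block", end=" ");fit(p,C([(196,298),(381,298),(372,544),(206,544)]),z+.0015,.020,.032,87)
plan(.6289,-.0192,.0345,87.3)
```

```text
x,y,yaw [ 6.30900e-01 -2.12000e-02  8.78697e+01] res mm [-1.3  0.   1.3 -0. ]
block x,y,yaw [ 6.2810e-01 -1.7500e-02  8.7462e+01] res mm [-1.1  0.6  1.2  0.5  0.3 -0.5 -0.4 -0.5]
pos [ 0.6279 -0.0191  0.2382] yaw 87.27 tilt [-0.0014 -0.0011] q7 0.13 w 0.461 F [ 0.8 -0.9 -2.5] t 16.88
turn az total -0.0 shift x,y,z total [-0.     0.025  5.092]
```

Call:
carry_out([
  [[-0.04, 0.05, 0.4, 0, 0, 0], [0, 0, 0.8, 0, 0, 0], [0, 0, 0.8, 0, 0, 0], [0, 0, 0.8, 0, 0, 0], [0, 0, 0.8, 0, 0, 0], [0, 0, 0.6, 0, 0, 0], [0, 0, 0.35, 0, 0, 0], [0, 0, 0.2, 0, 0, 0], [0, 0, 0.05, 0, 0, 0], [0, 0, 0, 0, 0, 0], [0, 0, 0, 0, 0, 0]],
])

```text
clock: 17.8
position: [0.6313, -0.0202, 0.0484]
ee_rot: [0.724, 0.69, 0.001, 0.001]
ft_force: [0.1, 0.2, -2.3]
grip_width: 0.459
grasp_force: 40.8
```

Call:
carry_out([
  [[0, 0, 0.1, 0, 0, 0], [0, 0, 0.05, 0, 0, 0], [0, 0, 0.05, 0, 0, 0], [0, 0, 0, 0, 0, 0], [0, 0, 0, 0, 0, 0]],
])

```text
clock: 18.22
position: [0.6304, -0.0198, 0.0389]
ee_rot: [0.723, 0.69, 0.0, -0.0]
ft_force: [0.5, 0.2, -1.7]
grip_width: 0.462
grasp_force: 40.8
```

Call:
carry_out([
  [[0, 0, 0.05, 0, 0, 0], [0, 0, 0.03, 0, 0, 0], [0, 0, 0.03, 0, 0, 0], [0, 0, 0, 0, 0, 0], [0, 0, 0, 0, 0, 0]],
])

```text
clock: 18.63
position: [0.6303, -0.0198, 0.0344]
ee_rot: [0.723, 0.69, -0.0, -0.0]
ft_force: [0.2, -0.2, -2.3]
grip_width: 0.462
grasp_force: 40.8
```

Call:
carry_out([
  [[0, 0, 0.025, 0, 0, 0], [0, 0, 0.025, 0, 0, 0], [0, 0, 0, 0, 0, 0], [0, 0, 0, 0, 0, 0]],
])

```text
clock: 18.97
position: [0.6306, -0.0198, 0.0336]
ee_rot: [0.724, 0.69, 0.0, -0.0]
ft_force: [-5.2, 0.7, 9.2]
grip_width: 0.459
grasp_force: 42.3
```

Call:
carry_out([
  [[0, 0, 0, 0, 0, 0], [0, 0, 0, 0, 0, 0], [0, 0, 0, 0, 0, 0], [0, 0, 0, 0, 0, 0], [0, 0, 0, 0, 0, 0], [0, 0, 0, 0, 0, 0], [0, 0, -0.15, 0, 0, 0], [0, 0, -0.4, 0, 0, 0], [0, 0, -0.7, 0, 0, 0], [0, 0, -0.8, 0, 0, 0], [0, 0, -0.8, 0, 0, 0], [0, 0, -0.8, 0, 0, 0], [0, 0, -0.7, 0, 0, 0], [0, 0, -0.4, 0, 0, 0]],
], hand=-1)

```text
clock: 20.13
position: [0.6313, -0.0203, 0.2267]
ee_rot: [0.724, 0.69, 0.002, 0.001]
ft_force: [-0.5, -0.6, 0.0]
grip_width: 1.0
grasp_force: 0.0
```

Run:
```python
from h import *
a,p=snap("wrist");cv2.imwrite("pics/y3.png",a)
w=cv2.cvtColor(cv2.convertScaleAbs(warp(a,p,.06,.70,.06,300,280,.5),alpha=1.5),cv2.COLOR_BGR2HSV)
for z in(.06,.032):
    w=cv2.cvtColor(cv2.convertScaleAbs(warp(a,p,z,.70,.06,300,280,.5),alpha=1.5),cv2.COLOR_BGR2HSV)
    m=cv2.morphologyEx(cv2.inRange(w,(22,90,60),(36,255,255)),cv2.MORPH_CLOSE,np.ones((5,5)))
    for c in cv2.findContours(m,cv2.RETR_EXTERNAL,cv2.CHAIN_APPROX_NONE)[0]:
        if cv2.contourArea(c)>1000: print(z,cv2.minAreaRect(c))
b,_=snap("scene");b=cv2.convertScaleAbs(b,alpha=1.5)
cv2.imwrite("pics/y3b.png",np.hstack([cv2.resize(cv2.convertScaleAbs(a,alpha=1.5)[80:330,220:420],(400,500)),cv2.resize(b[200:280,310:374],(400,500),interpolation=cv2.INTER_CUBIC)]))
plan(.461,-.33,.22,103.7)
```

```text
0.06 ((148.8517303466797, 140.52069091796875), (166.18333435058594, 120.96737670898438), 3.3664605617523193)
0.032 ((162.06922912597656, 141.25384521484375), (180.99867248535156, 132.07411193847656), 3.1798300743103027)
pos [ 0.6318 -0.0203  0.2264] yaw 87.3 tilt [0.0055 0.0007] q7 0.14 w 1.003 F [ 0.4 -0.3  0. ] t 20.23
turn az total -2.73 shift x,y,z total [-6.51  -5.982  0.16 ]
```

View pics/y3b.png

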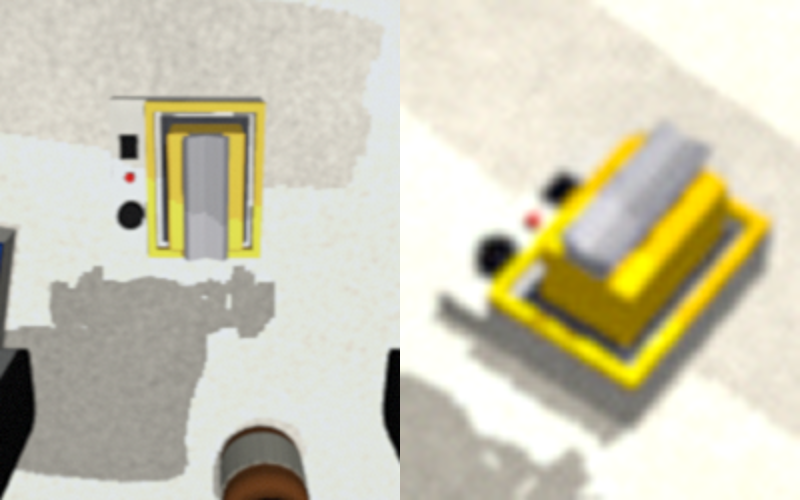

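The yellow block lies flat inside its rim, with clearance all round. Next is blue.

Call:
carry_out([
  [[0, 0, 0, 0, 0, -0.91], [0, 0, 0, 0, 0, -0.91], [0, 0, 0, 0, 0, -0.91], [-0.35, -0.3, 0, 0, 0, 0], [-0.65, -0.598, 0, 0, 0, 0], [-0.65, -0.598, 0, 0, 0, 0], [-0.65, -0.598, 0, 0, 0, 0], [-0.65, -0.598, 0, 0, 0, 0], [-0.65, -0.598, 0, 0, 0, 0], [-0.65, -0.598, 0, 0, 0, 0], [-0.65, -0.598, 0, 0, 0, 0], [-0.65, -0.598, 0, 0, 0, 0], [-0.65, -0.598, 0, 0, 0, 0], [-0.35, -0.3, 0, 0, 0, 0], [0, 0, 0, 0, 0, 0], [0, 0, 0, 0, 0, 0]],
])

```text
clock: 21.57
position: [0.4586, -0.3321, 0.2221]
ee_rot: [0.619, 0.785, -0.0, -0.0]
ft_force: [0.1, 0.7, 1.0]
grip_width: 1.001
grasp_force: 0.0
```

Run:
```python
from h import *
a,p=snap("wrist");np.save("wp6.npy",p);cv2.imwrite("pics/b1.png",a)
def seg(z,ranges,x0,y0,amin=1500):
    w=cv2.cvtColor(cv2.convertScaleAbs(warp(a,p,z,x0,y0,400,400,.5),alpha=1.5),cv2.COLOR_BGR2HSV)
    m=sum(cv2.inRange(w,l,h) for l,h in ranges); m=cv2.morphologyEx(m,cv2.MORPH_CLOSE,np.ones((9,9)))
    for c in cv2.findContours(m,cv2.RETR_EXTERNAL,cv2.CHAIN_APPROX_NONE)[0]:
        if cv2.contourArea(c)>amin:
            (u,v),s,t=cv2.minAreaRect(c); print(z,"x",round(x0-v*.0005,4),"y",round(y0-u*.0005,4),np.array(s)/2,"ang",round(t,2))
seg(.08,[((105,100,110),(122,255,255))],.56,-.26)
seg(.04,[((0,100,60),(10,255,255)),((172,100,60),(180,255,255))],.56,-.26)
a1=cv2.convertScaleAbs(a,alpha=1.5)
cv2.imwrite("pics/b1b.png",cv2.resize(a1[80:330,200:440],(576,600),interpolation=cv2.INTER_CUBIC))
plan(.461,-.357,.05,103.7)
```

```text
0.08 x 0.4601 y -0.3557 [48.34606171 88.19526672] ang 75.47
0.04 x 0.4616 y -0.3548 [ 59.01295853 118.56861877] ang 74.12
pos [ 0.4596 -0.3308  0.222 ] yaw 103.63 tilt [-0.0005  0.0007] q7 0.97 w 0.998 F [-0.5 -0.1  0.1] t 21.62
turn az total -0.01 shift x,y,z total [-0.644 -0.122  4.301]
```

View pics/b1b.png

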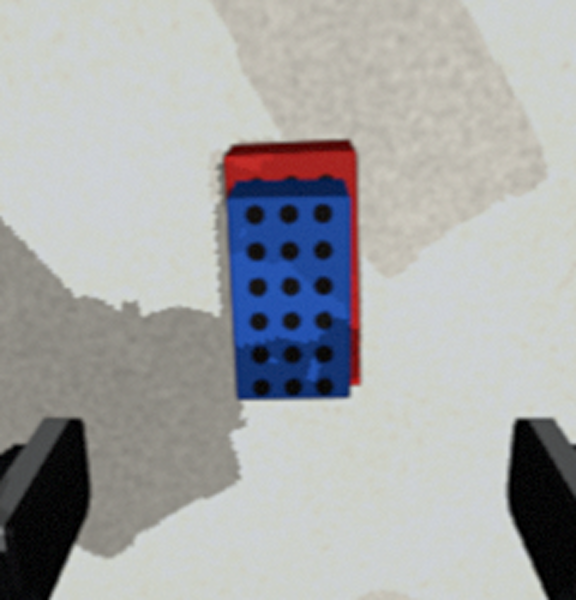

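The crop (2.4x, origin 200,80) shows blue top corners at (228,197), (350,196), (350,397) and (237,399), matching the segmentation.

Run:
```python
from h import *
p=np.load("wp6.npy",allow_pickle=True).item()
b=fit(p,[(u/2.4+200,v/2.4+80) for u,v in[(228,197),(350,196),(350,397),(237,399)]],.08,.025,.045,104)
plan(b[0],b[1],.047,b[2])
```

```text
x,y,yaw [  0.461   -0.356  104.4126] res mm [-1.1  0.4  0.7  1.3  0.8 -0.8 -0.4 -1. ]
pos [ 0.4596 -0.3308  0.222 ] yaw 103.63 tilt [-0.0005  0.0007] q7 0.97 w 0.998 F [-0.5 -0.1  0.1] t 21.62
turn az total -0.13 shift x,y,z total [-0.618 -0.124  4.376]
```

Call:
carry_out([
  [[-0.3, -0.06, 0.4, 0, 0, -0.14], [-0.32, -0.06, 0.8, 0, 0, 0], [0, 0, 0.8, 0, 0, 0], [0, 0, 0.8, 0, 0, 0], [0, 0, 0.7, 0, 0, 0], [0, 0, 0.5, 0, 0, 0], [0, 0, 0.3, 0, 0, 0], [0, 0, 0.08, 0, 0, 0], [0, 0, 0, 0, 0, 0], [0, 0, 0, 0, 0, 0]],
])

```text
clock: 22.45
position: [0.4621, -0.3563, 0.0483]
ee_rot: [0.612, 0.791, 0.0, 0.001]
ft_force: [0.7, 0.3, 0.9]
grip_width: 0.999
grasp_force: 0.0
```

Run:
```python
from h import *
plan(.461,-.356,.047,104.4)
```

```text
pos [ 0.4621 -0.3563  0.0483] yaw 104.57 tilt [ 0.0012 -0.0005] q7 1.17 w 0.999 F [0.7 0.3 0.9] t 22.45
turn az total 0.03 shift x,y,z total [ 0.015 -0.026  0.034]
```

Call:
carry_out([
  [[0.01, -0.02, 0.03, 0, 0, 0], [0, 0, 0, 0, 0, 0], [0, 0, 0, 0, 0, 0], [0, 0, 0, 0, 0, 0], [0, 0, 0, 0, 0, 0], [0, 0, 0, 0, 0, 0], [0, 0, 0, 0, 0, 0], [0, 0, 0, 0, 0, 0], [0, 0, 0, 0, 0, 0], [0, 0, 0, 0, 0, 0]],
], hand=1, force=50)

```text
clock: 23.28
position: [0.4611, -0.3563, 0.047]
ee_rot: [0.612, 0.791, 0.0, 0.001]
ft_force: [-0.2, 1.8, 5.6]
grip_width: 0.581
grasp_force: 53.1
```

Call:
carry_out([
  [[0, 0, -0.05, 0, 0, 0], [0, 0, -0.15, 0, 0, 0], [0, 0, -0.4, 0, 0, 0], [0, 0, -0.6, 0, 0, 0], [0, 0, -0.8, 0, 0, 0], [0, 0, -0.8, 0, 0, 0], [0, 0, -0.7, 0, 0, 0], [0, 0, -0.3, 0, 0, 0]],
])

```text
clock: 23.95
position: [0.461, -0.3572, 0.2019]
ee_rot: [0.612, 0.791, 0.0, 0.002]
ft_force: [0.2, 0.0, -3.3]
grip_width: 0.577
grasp_force: 53.1
```

Run:
```python
from h import *
plan(.4574,-.0974,.2,75.3)
```

```text
pos [ 0.461  -0.3572  0.2019] yaw 104.49 tilt [ 0.0038 -0.0018] q7 1.06 w 0.577 F [ 0.2  0.  -3.3] t 23.95
turn az total 4.87 shift x,y,z total [ 6.259 -1.736  0.047]
```

Call:
carry_out([
  [[0, 0, 0, 0, 0, 0.6], [0, 0, 0, 0, 0, 0.9], [0, 0, 0, 0, 0, 0.9], [0, 0, 0, 0, 0, 0.9], [0, 0, 0, 0, 0, 0.9], [0, 0, 0, 0, 0, 0.67], [0.4, -0.11, 0, 0, 0, 0], [0.8, -0.22, 0, 0, 0, 0], [0.8, -0.22, 0, 0, 0, 0], [0.8, -0.22, 0, 0, 0, 0], [0.8, -0.22, 0, 0, 0, 0], [0.8, -0.22, 0, 0, 0, 0], [0.8, -0.22, 0, 0, 0, 0], [0.66, -0.2, 0, 0, 0, 0], [0.4, -0.11, 0, 0, 0, 0], [0, 0, 0, 0, 0, 0], [0, 0, 0, 0, 0, 0]],
])

```text
clock: 25.37
position: [0.4562, -0.0954, 0.1975]
ee_rot: [0.791, 0.612, -0.0, -0.0]
ft_force: [0.3, -0.4, -3.6]
grip_width: 0.58
grasp_force: 53.0
```

Run:
```python
from h import *
plan(.4574,-.0974,.036,75.3)
a,p=snap("wrist");np.save("wp7.npy",p);cv2.imwrite("pics/b2.png",a)
w=cv2.cvtColor(cv2.convertScaleAbs(a,alpha=1.5),cv2.COLOR_BGR2HSV)
m=cv2.inRange(w,(100,100,60),(125,255,255))
for c in cv2.findContours(m,cv2.RETR_EXTERNAL,cv2.CHAIN_APPROX_NONE)[0]:
    if cv2.contourArea(c)>150: print(cv2.boundingRect(c),cv2.approxPolyDP(c,4,True)[:,0].tolist())
# prediction of rim outer corners
q=np.radians(75.3);d=np.array([np.cos(q),np.sin(q)]);n=np.array([d[1],-d[0]])
for s,t in((-1,1),(1,1),(1,-1),(-1,-1)): print(proj(p,np.array([*(np.array([.4574,-.0974])+s*.038*n+t*.058*d),.032])).round(1))
```

```text
pos [ 0.4562 -0.0954  0.1975] yaw 75.44 tilt [-0.0008  0.0005] q7 -0.17 w 0.58 F [ 0.3 -0.4 -3.6] t 25.37
turn az total 0.02 shift x,y,z total [-0.042  0.043  4.037]
(260, 123, 128, 234) [[290, 123], [290, 171], [276, 172], [260, 197], [271, 349], [320, 356], [376, 350], [387, 195], [371, 172], [362, 171], [363, 124]]
[287.3 120.7]
[364.7 120.8]
[360.2 229.2]
[291.  229.1]
```

Call:
carry_out([
  [[-0.07, 0.04, 0.4, 0, 0, 0], [0, 0, 0.7, 0, 0, 0], [0, 0, 0.8, 0, 0, 0], [0, 0, 0.7, 0, 0, 0], [0, 0, 0.6, 0, 0, 0], [0, 0, 0.35, 0, 0, 0], [0, 0, 0.2, 0, 0, 0], [0, 0, 0.05, 0, 0, 0], [0, 0, 0, 0, 0, 0], [0, 0, 0, 0, 0, 0]],
])

```text
clock: 26.25
position: [0.4581, -0.0998, 0.0469]
ee_rot: [0.792, 0.611, 0.001, 0.0]
ft_force: [0.5, -1.0, -2.3]
grip_width: 0.579
grasp_force: 52.9
```

Call:
carry_out([
  [[0, 0, 0.1, 0, 0, 0], [0, 0, 0.05, 0, 0, 0], [0, 0, 0.04, 0, 0, 0], [0, 0, 0, 0, 0, 0], [0, 0, 0, 0, 0, 0]],
])

```text
clock: 26.67
position: [0.4575, -0.0993, 0.0386]
ee_rot: [0.792, 0.611, 0.0, -0.0]
ft_force: [-0.1, -0.7, -3.5]
grip_width: 0.578
grasp_force: 53.0
```

Run:
```python
from h import *
plan(.4574,-.0986,.033,75.3)
```

```text
pos [ 0.4575 -0.0993  0.0386] yaw 75.32 tilt [0.0001 0.0002] q7 0.12 w 0.578 F [-0.1 -0.7 -3.5] t 26.67
turn az total 0.0 shift x,y,z total [ 0.016 -0.006  0.139]
```

Call:
carry_out([
  [[0, 0, 0.05, 0, 0, 0], [0, 0, 0.04, 0, 0, 0], [0, 0, 0.03, 0, 0, 0], [0, 0, 0, 0, 0, 0], [0, 0, 0, 0, 0, 0]],
])

```text
clock: 27.08
position: [0.4574, -0.0994, 0.0336]
ee_rot: [0.792, 0.611, -0.0, -0.0]
ft_force: [-0.3, 0.2, -3.4]
grip_width: 0.582
grasp_force: 53.0
```

Call:
carry_out([
  [[0, 0, 0.02, 0, 0, 0], [0, 0, 0, 0, 0, 0], [0, 0, 0, 0, 0, 0]],
])

```text
clock: 27.33
position: [0.4576, -0.0993, 0.033]
ee_rot: [0.792, 0.611, 0.0, 0.0]
ft_force: [-1.1, -0.0, -3.0]
grip_width: 0.575
grasp_force: 53.1
```

Call:
carry_out([
  [[0, 0, 0.02, 0, 0, 0], [0, 0, 0.01, 0, 0, 0], [0, 0, 0, 0, 0, 0], [0, 0, 0, 0, 0, 0]],
])

```text
clock: 27.67
position: [0.4576, -0.0993, 0.0329]
ee_rot: [0.792, 0.611, 0.0, -0.001]
ft_force: [-10.7, 2.4, 25.4]
grip_width: 0.574
grasp_force: 56.6
```

Call:
carry_out([
  [[0, 0, -0.015, 0, 0, 0], [0, 0, 0, 0, 0, 0]],
])

```text
clock: 27.83
position: [0.4576, -0.0993, 0.0329]
ee_rot: [0.792, 0.611, 0.0, -0.0]
ft_force: [-6.3, 1.8, 11.2]
grip_width: 0.58
grasp_force: 55.1
```

Call:
carry_out([
  [[0, 0, 0, 0, 0, 0], [0, 0, 0, 0, 0, 0], [0, 0, 0, 0, 0, 0], [0, 0, 0, 0, 0, 0], [0, 0, 0, 0, 0, 0], [0, 0, 0, 0, 0, 0], [0, 0, -0.15, 0, 0, 0], [0, 0, -0.4, 0, 0, 0], [0, 0, -0.7, 0, 0, 0], [0, 0, -0.8, 0, 0, 0], [0, 0, -0.8, 0, 0, 0], [0, 0, -0.8, 0, 0, 0], [0, 0, -0.7, 0, 0, 0], [0, 0, -0.4, 0, 0, 0], [0, 0, 0, 0, 0, 0]],
], hand=-1)

```text
clock: 29.08
position: [0.4591, -0.0997, 0.2259]
ee_rot: [0.792, 0.611, 0.003, 0.001]
ft_force: [0.4, -0.7, -0.1]
grip_width: 1.001
grasp_force: 0.0
```

Run:
```python
from h import *
a,p=snap("wrist");cv2.imwrite("pics/b3.png",a)
w=cv2.cvtColor(cv2.convertScaleAbs(warp(a,p,.066,.54,0,400,400,.5),alpha=1.5),cv2.COLOR_BGR2HSV)
m=cv2.inRange(w,(100,100,60),(125,255,255))
for c in cv2.findContours(m,cv2.RETR_EXTERNAL,cv2.CHAIN_APPROX_NONE)[0]:
    if cv2.contourArea(c)>800:
        (u,v),s,t=cv2.minAreaRect(c); print("x",round(.54-v*.0005,4),"y",round(-u*.0005,4),np.array(s)/2,"ang",round(t,2))
plan(.4620,-.33,.22,105.7)
```

```text
x 0.4589 y -0.0917 [103.90960693  67.77156067] ang 14.74
pos [ 0.4583 -0.0995  0.2239] yaw 75.3 tilt [0.0034 0.0015] q7 -0.19 w 1.0 F [-0.4 -0.2 -0.6] t 29.13
turn az total -5.07 shift x,y,z total [-5.573 -1.471  0.097]
```

Blue made contact at exactly seat height, so it is inside the rim. Now red.

Call:
carry_out([
  [[0, 0, 0, 0, 0, -0.6], [0, 0, 0, 0, 0, -0.9], [0, 0, 0, 0, 0, -0.9], [0, 0, 0, 0, 0, -0.9], [0, 0, 0, 0, 0, -0.9], [0, 0, 0, 0, 0, -0.87], [-0.4, -0.11, 0, 0, 0, 0], [-0.8, -0.21, 0, 0, 0, 0], [-0.8, -0.21, 0, 0, 0, 0], [-0.8, -0.21, 0, 0, 0, 0], [-0.8, -0.21, 0, 0, 0, 0], [-0.8, -0.21, 0, 0, 0, 0], [-0.8, -0.21, 0, 0, 0, 0], [-0.4, -0.11, 0, 0, 0, 0], [0, 0, 0, 0, 0, 0], [0, 0, 0, 0, 0, 0]],
])

```text
clock: 30.47
position: [0.4599, -0.3321, 0.2211]
ee_rot: [0.605, 0.796, -0.001, -0.001]
ft_force: [0.1, 0.2, 0.4]
grip_width: 1.006
grasp_force: 0.0
```

Run:
```python
from h import *
a,p=snap("wrist");cv2.imwrite("pics/r1.png",a)
w=cv2.cvtColor(cv2.convertScaleAbs(warp(a,p,.04,.56,-.26,400,400,.5),alpha=1.5),cv2.COLOR_BGR2HSV)
for vmin in(60,150):
  m=cv2.inRange(w,(0,100,vmin),(10,255,255))|cv2.inRange(w,(172,100,vmin),(180,255,255)); m=cv2.morphologyEx(m,cv2.MORPH_CLOSE,np.ones((15,15)))
  for c in cv2.findContours(m,cv2.RETR_EXTERNAL,cv2.CHAIN_APPROX_NONE)[0]:
    if cv2.contourArea(c)>1500:
        (u,v),s,t=cv2.minAreaRect(c); print("x",round(.56-v*.0005,4),"y",round(-.26-u*.0005,4),np.array(s)/2,"ang",round(t,2),[( round(.56-q[1]*.0005,4),round(-.26-q[0]*.0005,4)) for q in cv2.approxPolyDP(c,8,True)[:,0]])
plan(.4622,-.357,.015,105.7)
```

```text
x 0.4616 y -0.3549 [ 58.99635696 118.61083221] ang 74.05 [(np.float64(0.5045), np.float64(-0.404)), (np.float64(0.475), np.float64(-0.2955)), (np.float64(0.4675), np.float64(-0.2915)), (np.float64(0.422), np.float64(-0.305)), (np.float64(0.4195), np.float64(-0.315)), (np.float64(0.4495), np.float64(-0.418))]
x 0.458 y -0.3423 [58.82003021 83.191185  ] ang 74.11 [(np.float64(0.4955), np.float64(-0.3725)), (np.float64(0.4745), np.float64(-0.295)), (np.float64(0.4195), np.float64(-0.311)), (np.float64(0.4415), np.float64(-0.389)), (np.float64(0.452), np.float64(-0.3815)), (np.float64(0.4645), np.float64(-0.382)), (np.float64(0.475), np.float64(-0.371))]
pos [ 0.4606 -0.3308  0.2213] yaw 105.66 tilt [-0.0018  0.0003] q7 1.1 w 1.0 F [-0.   0.7  0. ] t 30.52
turn az total -0.01 shift x,y,z total [-0.64  -0.138  5.158]
```

Call:
carry_out([
  [[-0.31, -0.07, 0.4, 0, 0, 0], [-0.32, -0.07, 0.8, 0, 0, 0], [0, 0, 0.8, 0, 0, 0], [0, 0, 0.8, 0, 0, 0], [0, 0, 0.8, 0, 0, 0], [0, 0, 0.7, 0, 0, 0], [0, 0, 0.5, 0, 0, 0], [0, 0, 0.35, 0, 0, 0], [0, 0, 0.15, 0, 0, 0], [0, 0, 0, 0, 0, 0], [0, 0, 0, 0, 0, 0]],
])

```text
clock: 31.43
position: [0.4633, -0.3567, 0.0112]
ee_rot: [0.603, 0.797, 0.0, 0.001]
ft_force: [0.4, -1.0, 0.2]
grip_width: 1.003
grasp_force: 0.0
```

Run:
```python
from h import *
plan(.462,-.3565,.008,105.8)
```

```text
pos [ 0.4633 -0.3567  0.0112] yaw 105.77 tilt [ 0.0009 -0.0004] q7 1.31 w 1.003 F [ 0.4 -1.   0.2] t 31.43
turn az total -0.0 shift x,y,z total [ 0.014 -0.03   0.08 ]
```

Call:
carry_out([
  [[0.01, -0.03, 0.07, 0, 0, 0], [0, 0, 0, 0, 0, 0], [0, 0, 0, 0, 0, 0], [0, 0, 0, 0, 0, 0], [0, 0, 0, 0, 0, 0], [0, 0, 0, 0, 0, 0], [0, 0, 0, 0, 0, 0], [0, 0, 0, 0, 0, 0], [0, 0, 0, 0, 0, 0], [0, 0, 0, 0, 0, 0]],
], hand=1, force=60)

```text
clock: 32.27
position: [0.4621, -0.357, 0.0086]
ee_rot: [0.604, 0.797, 0.0, 0.001]
ft_force: [-1.2, 2.1, 5.3]
grip_width: 0.692
grasp_force: 66.3
```

Call:
carry_out([
  [[0, 0, -0.05, 0, 0, 0], [0, 0, -0.15, 0, 0, 0], [0, 0, -0.4, 0, 0, 0], [0, 0, -0.6, 0, 0, 0], [0, 0, -0.8, 0, 0, 0], [0, 0, -0.8, 0, 0, 0], [0, 0, -0.8, 0, 0, 0], [0, 0, -0.7, 0, 0, 0], [0, 0, -0.3, 0, 0, 0], [0, 0, 0, 0, 0, 0]],
])

```text
clock: 33.1
position: [0.4621, -0.3576, 0.1938]
ee_rot: [0.604, 0.797, 0.001, 0.002]
ft_force: [0.3, -1.0, -6.2]
grip_width: 0.693
grasp_force: 66.8
```

Run:
```python
from h import *
plan(.54,0,.19,108)
plan(.4587,.352,.19,108)
```

```text
pos [ 0.4621 -0.3576  0.1938] yaw 105.72 tilt [ 0.0037 -0.0014] q7 1.18 w 0.693 F [ 0.3 -1.  -6.2] t 33.1
turn az total -0.38 shift x,y,z total [7.9   4.615 0.096]
pos [ 0.4621 -0.3576  0.1938] yaw 105.72 tilt [ 0.0037 -0.0014] q7 1.18 w 0.693 F [ 0.3 -1.  -6.2] t 33.1
turn az total -0.38 shift x,y,z total [16.897  5.401  0.096]
```

Call:
carry_out([
  [[0, 0, 0, 0, 0, -0.38], [0.4, 0.13, 0, 0, 0, 0], [0.82, 0.262, 0, 0, 0, 0], [0.82, 0.262, 0, 0, 0, 0], [0.82, 0.262, 0, 0, 0, 0], [0.82, 0.262, 0, 0, 0, 0], [0.82, 0.262, 0, 0, 0, 0], [0.82, 0.262, 0, 0, 0, 0], [0.82, 0.262, 0, 0, 0, 0], [0.82, 0.262, 0, 0, 0, 0], [0.82, 0.262, 0, 0, 0, 0], [0.82, 0.262, 0, 0, 0, 0], [0.82, 0.262, 0, 0, 0, 0], [0.82, 0.262, 0, 0, 0, 0], [0.82, 0.262, 0, 0, 0, 0], [0.82, 0.262, 0, 0, 0, 0], [0.82, 0.262, 0, 0, 0, 0], [0.82, 0.262, 0, 0, 0, 0], [0.82, 0.262, 0, 0, 0, 0], [0.82, 0.262, 0, 0, 0, 0]],
])

```text
clock: 34.77
position: [0.4567, 0.2812, 0.1892]
ee_rot: [0.588, 0.809, -0.001, -0.001]
ft_force: [0.4, -0.8, -5.8]
grip_width: 0.694
grasp_force: 66.5
```

Call:
carry_out([
  [[0.82, 0.262, 0, 0, 0, 0], [0.82, 0.262, 0, 0, 0, 0], [0.4, 0.13, 0, 0, 0, 0], [0, 0, 0, 0, 0, 0], [0, 0, 0, 0, 0, 0]],
])

```text
clock: 35.18
position: [0.4565, 0.3659, 0.1888]
ee_rot: [0.587, 0.81, -0.002, 0.0]
ft_force: [-0.5, -0.9, -5.3]
grip_width: 0.691
grasp_force: 66.7
```

Run:
```python
from h import *
plan(.4587,.352,.034,108)
a,p=snap("wrist");np.save("wp8.npy",p);cv2.imwrite("pics/r2.png",a)
w=cv2.cvtColor(cv2.convertScaleAbs(a,alpha=1.5),cv2.COLOR_BGR2HSV)
m=cv2.inRange(w,(0,110,60),(10,255,255))|cv2.inRange(w,(172,110,60),(180,255,255))
for c in cv2.findContours(m,cv2.RETR_EXTERNAL,cv2.CHAIN_APPROX_NONE)[0]:
    if cv2.contourArea(c)>150: print(cv2.boundingRect(c),cv2.approxPolyDP(c,3,True)[:,0].tolist())
q=np.radians(108);d=np.array([np.cos(q),np.sin(q)]);n=np.array([d[1],-d[0]])
for s,t in((-1,1),(1,1),(1,-1),(-1,-1)): print(proj(p,np.array([*(np.array([.4587,.352])+s*.043*n+t*.071*d),.032])).round(1))
# same from the earlier view after cradling
```

```text
pos [0.4565 0.3659 0.1888] yaw 108.13 tilt [-0.0022 -0.0034] q7 -0.25 w 0.691 F [-0.5 -0.9 -5.3] t 35.18
turn az total 0.02 shift x,y,z total [-0.347 -0.055  3.869]
(245, 121, 158, 241) [[363, 121], [278, 122], [277, 145], [264, 147], [246, 162], [263, 360], [269, 359], [272, 350], [285, 350], [279, 341], [286, 333], [300, 338], [296, 350], [321, 356], [353, 350], [348, 338], [362, 333], [369, 342], [362, 350], [376, 351], [380, 360], [386, 359], [402, 164], [383, 147], [364, 145]]
[277.9 120.2]
[368.1 120.4]
[362.1 253.2]
[283.8 253. ]
```

Call:
carry_out([
  [[-0.17, -0.03, 0.3, 0, 0, 0], [-0.17, -0.03, 0.6, 0, 0, 0], [0, 0, 0.8, 0, 0, 0], [0, 0, 0.7, 0, 0, 0], [0, 0, 0.6, 0, 0, 0], [0, 0, 0.3, 0, 0, 0], [0, 0, 0.15, 0, 0, 0], [0, 0, 0.05, 0, 0, 0], [0, 0, 0, 0, 0, 0], [0, 0, 0, 0, 0, 0]],
])

```text
clock: 36.07
position: [0.4605, 0.3523, 0.0528]
ee_rot: [0.588, 0.809, 0.001, 0.0]
ft_force: [-0.1, 0.9, -4.7]
grip_width: 0.689
grasp_force: 66.6
```

Run:
```python
from h import *
plan(.458,.352,.0346,108.2)
```

```text
pos [0.4605 0.3523 0.0528] yaw 108.0 tilt [0.0014 0.0015] q7 -0.14 w 0.689 F [-0.1  0.9 -4.7] t 36.07
turn az total -0.03 shift x,y,z total [ 0.012 -0.063  0.456]
```

Call:
carry_out([
  [[0.01, -0.04, 0.15, 0, 0, -0.03], [0, 0, 0.1, 0, 0, 0], [0, 0, 0.06, 0, 0, 0], [0, 0, 0.04, 0, 0, 0], [0, 0, 0, 0, 0, 0], [0, 0, 0, 0, 0, 0]],
])

```text
clock: 36.57
position: [0.4582, 0.3518, 0.0375]
ee_rot: [0.586, 0.81, -0.0, 0.0]
ft_force: [-0.2, -0.6, -5.8]
grip_width: 0.685
grasp_force: 67.0
```

Call:
carry_out([
  [[0, 0, 0.03, 0, 0, 0], [0, 0, 0.02, 0, 0, 0], [0, 0, 0, 0, 0, 0], [0, 0, 0, 0, 0, 0]],
])

```text
clock: 36.9
position: [0.4581, 0.3518, 0.0355]
ee_rot: [0.586, 0.81, 0.0, -0.0]
ft_force: [0.2, -0.1, -5.0]
grip_width: 0.69
grasp_force: 67.0
```

Call:
carry_out([
  [[0, 0, 0.02, 0, 0, 0], [0, 0, 0, 0, 0, 0], [0, 0, 0, 0, 0, 0]],
])

```text
clock: 37.15
position: [0.4581, 0.3519, 0.0347]
ee_rot: [0.586, 0.81, 0.0, -0.0]
ft_force: [-0.7, 0.2, -5.1]
grip_width: 0.694
grasp_force: 67.0
```

Call:
carry_out([
  [[0, 0, 0.015, 0, 0, 0], [0, 0, 0, 0, 0, 0], [0, 0, 0, 0, 0, 0]],
])

```text
clock: 37.4
position: [0.4581, 0.3519, 0.0347]
ee_rot: [0.586, 0.81, 0.0, -0.0]
ft_force: [-4.8, -2.3, 6.3]
grip_width: 0.686
grasp_force: 68.1
```

Call:
carry_out([
  [[0, 0, 0, 0, 0, 0], [0, 0, 0, 0, 0, 0], [0, 0, 0, 0, 0, 0], [0, 0, 0, 0, 0, 0], [0, 0, 0, 0, 0, 0], [0, 0, 0, 0, 0, 0], [0, 0, -0.15, 0, 0, 0], [0, 0, -0.4, 0, 0, 0], [0, 0, -0.7, 0, 0, 0], [0, 0, -0.8, 0, 0, 0], [0, 0, -0.8, 0, 0, 0], [0, 0, -0.8, 0, 0, 0], [0, 0, -0.8, 0, 0, 0], [0, 0, -0.5, 0, 0, 0], [0, 0, 0, 0, 0, 0], [0, 0, 0, 0, 0, 0]],
], hand=-1)

```text
clock: 38.73
position: [0.4586, 0.3521, 0.2334]
ee_rot: [0.586, 0.81, 0.001, -0.0]
ft_force: [0.2, -0.3, -0.8]
grip_width: 1.001
grasp_force: 0.0
```

Run:
```python
from h import *
plan(.4,.4,.25,108)
f=lambda a,s,k:cv2.resize(cv2.convertScaleAbs(a,alpha=1.5)[s],k,interpolation=cv2.INTER_CUBIC)
a,_=snap("wrist");t,p=snap("top");s,_=snap("scene")
T=cv2.convertScaleAbs(warp(t,p,.05,.72,.32,533,380,1.0),alpha=1.5)   # x .34-.72, y .32..-.21
B=cv2.imread("pics/b3.png")
out=np.zeros((600,800,3),np.uint8)
out[:300,:300]=f(a,np.s_[60:310,200:450],(300,300)); out[:300,300:600]=f(B,np.s_[60:310,200:450],(300,300))
out[:300,600:]=f(s,np.s_[100:250,340:440],(200,300)); out[300:,:420]=cv2.resize(T,(420,300)); out[300:,420:]=f(s,np.s_[80:380,130:510],(380,300))
cv2.imwrite("pics/fin.png",out)
```

```text
pos [0.4586 0.3521 0.2334] yaw 108.19 tilt [0.0014 0.0021] q7 -0.26 w 1.001 F [ 0.2 -0.3 -0.8] t 38.73
turn az total 0.03 shift x,y,z total [ 1.592 -1.022 -0.414]
```

View pics/fin.png

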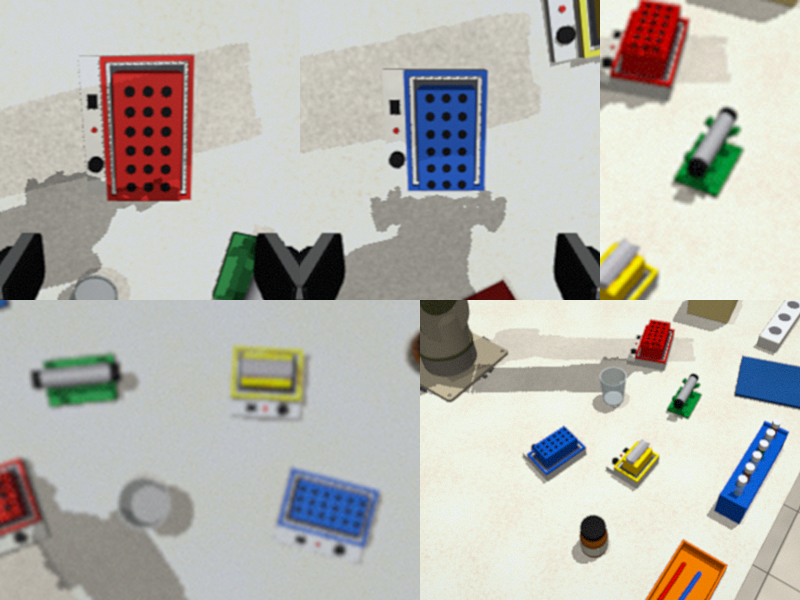

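The last montage shows red and blue flat and centred inside their rims, yellow in its seat, and the tube lying across both notches. Its centre is at y ≈ 0.222, the same as the cradle's. The beaker and jar are standing where they were, and the arm is clear.

```bash
python3 -c "from workcell import *; print(hand_in())"
```

```text
the job is handed in; nothing more can be done
None
```

The job is handed in at about 39 s of the 134 s: the tube lies centred across both cradle notches, each block sits flat inside its own heater's rim, and the beaker and jar are untouched.

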